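# Tip the cast hedgehogs into the crate and put the empty tray away

### The job

Pick up the metal tray by its wooden bar without losing any of the three small hedgehog castings in it, carry it over the wooden crate and tip it forward so that all three slide out over its open edge into the crate. Then set the empty tray down upright, its whole base on the low steel shelf board, and let go. Do not spill a casting, and leave the other things on the table where they stand.

Things in the scene. Friction and masses are not known exactly. Their poses are not given: they have to be found in the camera images.
- tray_bar (a point): Centre of the tray's wooden carrying bar, which runs along the tray's y above its middle: 16 mm wide (x), 18 mm high (z), 140 mm long, held at both ends by straps from the side lips, clear space between it and the castings. 90 mm above the tray's underside, 8 mm from its middle towards +x (rear lip). Axes: the tray's own, z up, x from the open edge to the rear lip
- tray_edge (a point): Middle of the tray's open edge, on its underside, 75 mm from the tray's middle towards -x. Axes: the tray's own. At the start the tray lies on the table with this edge roughly towards the robot. Smooth sheet: castings slide once it leans more than about 27 degrees
- tray_base (a point): Centre of the underside of the sheet-aluminium tray. Axes: the tray's own. Flat base 150 mm (x) by 140 mm (y), 2 mm sheet, upright lips 30 mm high on three sides (+x, +y, -y); the -x side is open. About 0.3 kg
- hedgehog0_c (a point): Centre of a small cast-concrete hedgehog (rear right in the tray at the start, seen from the open edge looking at the rear lip), dark grey, flat base 32 mm across, 25 mm tall, short snout making it 38 mm long, 40 g; this point lies 12.5 mm above its base
- hedgehog1_c (a point): Centre of a small cast-concrete hedgehog (rear left in the tray at the start, seen from the open edge looking at the rear lip), dark grey, flat base 32 mm across, 25 mm tall, short snout making it 38 mm long, 40 g; this point lies 12.5 mm above its base
- hedgehog2_c (a point): Centre of a small cast-concrete hedgehog (nearer the open edge in the tray at the start, seen from the open edge looking at the rear lip), dark grey, flat base 32 mm across, 25 mm tall, short snout making it 38 mm long, 40 g; this point lies 12.5 mm above its base
- crate: Open wooden crate, fixed to the table, 220 mm (x) by 200 mm (y), 85 mm high, walls and floor 8 mm. Origin at the centre of its underside, on the table; z up
- board_top (a point): Centre of the upper face of the low galvanised-steel shelf board, fixed to the table: a flat plate 240 mm (x) by 220 mm (y), its upper face 30 mm above the table. Axes: the board's own, z up. It is empty
- gnome: Bystander, not to be moved: cast-concrete garden gnome standing upright, dark grey, pointed hat; 56 mm across, 110 mm tall. Origin at the centre of its underside
- pinecone: Bystander, not to be moved: cast-concrete pine cone standing upright, dark grey, 54 mm across, 62 mm tall. Origin at the centre of its underside
- firtree: Bystander, not to be moved: cast fir tree, pale, three tiers, 68 mm across, 99 mm tall. Origin at the centre of its underside
- cup: Bystander, not to be moved: white ceramic cup, 72 mm across, 75 mm tall. Origin at the centre of its underside
- ballcast: Bystander, not to be moved: pale round cast ornament, 66 mm across, 60 mm tall. Origin at the centre of its underside
- brush: Bystander, not to be moved: flat paint brush lying on the table, 190 mm long. Origin at the middle of its length, on the table
Not all that is in view belongs to the job. Leave any yellow look-alike of the part that bears tray_bar alone.

How it is judged (in metres and radians):
On the way, in this order (a step that is already met when the one before it is completed fails the run):
1. the tray is lifted off with all three castings still in it (height (world z) of tray_base above 0.06 m and x of hedgehog0_c in the frame of tray_base between -0.08 and 0.08 m and y of hedgehog0_c in the frame of tray_base between -0.075 and 0.075 m and z of hedgehog0_c in the frame of tray_base between 0 and 0.05 m and x of hedgehog1_c in the frame of tray_base between -0.08 and 0.08 m and y of hedgehog1_c in the frame of tray_base between -0.075 and 0.075 m and z of hedgehog1_c in the frame of tray_base between 0 and 0.05 m and x of hedgehog2_c in the frame of tray_base between -0.08 and 0.08 m and y of hedgehog2_c in the frame of tray_base between -0.075 and 0.075 m and z of hedgehog2_c in the frame of tray_base between 0 and 0.05 m), for 0.2 s.
2. all three castings are in the crate while the tray is still tipped forward, its open edge pointing down at more than 20 degrees, over the crate (angle between tray_edge's own x axis and vertical below 1.22 rad and horizontal distance between tray_edge and crate below 0.18 m and x of hedgehog0_c in the frame of crate between -0.11 and 0.11 m and y of hedgehog0_c in the frame of crate between -0.1 and 0.1 m and z of hedgehog0_c in the frame of crate between 0 and 0.08 m and x of hedgehog1_c in the frame of crate between -0.11 and 0.11 m and y of hedgehog1_c in the frame of crate between -0.1 and 0.1 m and z of hedgehog1_c in the frame of crate between 0 and 0.08 m and x of hedgehog2_c in the frame of crate between -0.11 and 0.11 m and y of hedgehog2_c in the frame of crate between -0.1 and 0.1 m and z of hedgehog2_c in the frame of crate between 0 and 0.08 m), for 0.1 s.
At the end, for the whole second after the job is handed in: All three castings lie in the crate, below its rim; the tray lies upright and flat (within 4.5 degrees) on the shelf board, its middle within 60 mm of the board's middle along either of the board's edges and its underside within 6 mm of the board's face (x of hedgehog0_c in the frame of crate between -0.11 and 0.11 m and y of hedgehog0_c in the frame of crate between -0.1 and 0.1 m and z of hedgehog0_c in the frame of crate between 0 and 0.08 m and x of hedgehog1_c in the frame of crate between -0.11 and 0.11 m and y of hedgehog1_c in the frame of crate between -0.1 and 0.1 m and z of hedgehog1_c in the frame of crate between 0 and 0.08 m and x of hedgehog2_c in the frame of crate between -0.11 and 0.11 m and y of hedgehog2_c in the frame of crate between -0.1 and 0.1 m and z of hedgehog2_c in the frame of crate between 0 and 0.08 m and x of tray_base in the frame of board_top between -0.06 and 0.06 m and y of tray_base in the frame of board_top between -0.06 and 0.06 m and z of tray_base in the frame of board_top between -0.006 and 0.006 m and angle between tray_base's own z axis and vertical below 0.08 rad); the robot touches nothing.
It fails at once if a casting is spilled: it lies low outside the crate and the tray ((height (world z) of hedgehog0_c below 0.03 m and not (x of hedgehog0_c in the frame of crate between -0.11 and 0.11 m and y of hedgehog0_c in the frame of crate between -0.1 and 0.1 m and z of hedgehog0_c in the frame of crate between 0 and 0.08 m) and not (x of hedgehog0_c in the frame of tray_base between -0.08 and 0.08 m and y of hedgehog0_c in the frame of tray_base between -0.075 and 0.075 m and z of hedgehog0_c in the frame of tray_base between 0 and 0.05 m)) or (height (world z) of hedgehog1_c below 0.03 m and not (x of hedgehog1_c in the frame of crate between -0.11 and 0.11 m and y of hedgehog1_c in the frame of crate between -0.1 and 0.1 m and z of hedgehog1_c in the frame of crate between 0 and 0.08 m) and not (x of hedgehog1_c in the frame of tray_base between -0.08 and 0.08 m and y of hedgehog1_c in the frame of tray_base between -0.075 and 0.075 m and z of hedgehog1_c in the frame of tray_base between 0 and 0.05 m)) or (height (world z) of hedgehog2_c below 0.03 m and not (x of hedgehog2_c in the frame of crate between -0.11 and 0.11 m and y of hedgehog2_c in the frame of crate between -0.1 and 0.1 m and z of hedgehog2_c in the frame of crate between 0 and 0.08 m) and not (x of hedgehog2_c in the frame of tray_base between -0.08 and 0.08 m and y of hedgehog2_c in the frame of tray_base between -0.075 and 0.075 m and z of hedgehog2_c in the frame of tray_base between 0 and 0.05 m))).
It fails at once if a bystander is moved by more than 30 mm (distance of any of gnome, pinecone, firtree, cup, ballcast, brush from where it was at the start of the episode above 0.03 m).
It also fails if it takes over 64 s, if anything falls off the work surface, if the arm or the gripper's body presses on something with over 40 N, if the wrist force passes 120 N, or if a joint passes its speed limit or range.

### The arm

A 6-joint arm with a two-finger parallel gripper is mounted at the origin on the work surface. World frame = base frame: x ahead of the robot, y to its left, z up, the work surface at z = 0. Lengths are in m, angles in degrees, forces in N, time in s.
With the tool pointing down it reaches from about 0.4 to 0.825 m from the base axis. Payload 7 kg.
Tool frame: the origin (TCP) lies between the finger pads; the fingertips stand 19 mm ahead of it and the grasp point (between the pads) is the TCP; x points along the fingers, y is the direction in which the jaws open and shut, and the axes are right-handed (so a half turn about x gives the same grasp; the last joint's range is limited). The gripper opens to 88 mm and grips with 3 to 60 N. Pads are 19 mm wide; open, the fingers measure 130 mm over their backs; the gripper's body (78 mm by 193 mm) begins 47 mm behind the grasp point.
Start: joints at [-56.717, 20.546, 0.682, 0, -70.136, -16.507], TCP at [0.195, -0.646, 0.246] pointing down, gripper open.
Joint ranges: [-176.03, 176.03], [-82.01, 121.73], [-58.28, 71.71], [-173.87, 95.51], [-174.79, -0.11], [-173.66, 173.66]. Speed limits (degrees/s): [136.94, 136.94, 172.46, 180, 180, 180].

### API

Orientations are given as [roll, pitch, yaw] about the fixed x, y, z axes, in that order (R = Rz(yaw) Ry(pitch) Rx(roll)).
In Python, from plant import r gives the robot as it stands.
- The arm moves only by the tool send_rows, never from a script. Its argument "plan" is a list of rows, each a list of 2 entries, a list of its own where there are three numbers: the shift along the tool's x, y, z scaled (see below), then the turn, a rotation vector about the tool's x, y, z scaled (see below). A call has exactly 5 rows; each row is the pose to reach, as a shift and turn from the pose measured when the call began, along the tool's axes at that moment; what a row does not reach only later rows make up. The controller multiplies each number of a shift by 0.15 m and each number of a turn by pi/4 rad. A row lasts 1/10 s, in which the tool goes at most 50 mm and 8.59 degrees, less where a joint would pass 70% of its speed; a pose out of reach is approached as far as the arm can. A call with a number of a shift or a turn outside -1 to 1 is refused whole. A call with a gripper value outside its range is refused whole. "jaw" is the opening, from -1 (shut) to 1 (fully open), so that 0 is half open, set as the call begins (left out, the last holds). The fingers move at their own pace and stop on an object; "force" is the grip in N (left out, the last holds). Time passes only in rows, so rows that repeat a pose let the fingers close, or fill a call up. It gives the time, the measured TCP pose, the force and the opening at its end, in the units of the state.
- r.get_state(): the state, without advancing time (a new reading comes with each control period).
- r.capture(name): name is "scene" or "top" or "wrist"; returns a dict with "color" (480x640x3 uint8, red, green, blue), "range_z" (480x640 float32, m along the optical axis (not along the pixel's ray), 0 where there is no reading), "mtx" (3x3 intrinsics, pixels), "pose" (4x4, takes a point from camera to world coordinates). Camera axes: x right, y down, z forward; pixel columns grow to the right and rows downward; lengths in m; the calibration is good to about 2 mm. A picture is of the moment at which its call begins.
- r.close_job(): hands the job in, once; it reports no verdict.
Trained networks look in a picture, given as the dict that the camera call returned (one of the last four; its "shot" number tells which), for a name from the list of things; names that differ only in an ending like _2 or _b are one class to them, and where a whole thing is asked for, a point or a joint stands for the part that bears it (a point fixed in the world has none). Each returns a list of dicts, best first, with "score" (0 to 1); they miss things now and then, are a little off and sometimes report something else, mostly with a low value. They report only what shows in the picture. A call takes as long as a camera call. They do not tell look-alikes from the thing itself.
- r.find_in(picture, target): "uv" ([column, row] in pixels, amid what is visible of it).
- r.trace(picture, target): "mask" (480x640 bool, what is visible of it) and "uv" ([column, row] in pixels, amid what is visible of it).
The state is a dict: "time_s": time; "joints": joint angles; "qd": joint speeds; "joint_torque": joint torques, N m; "tcp_pos": TCP position; "eef_rot": TCP orientation; "contact_force": force on the tool from outside, world axes, zero at the start; "moment": the same for the moment, N m; "gripper_width": finger opening in m.
Only numpy, scipy, OpenCV 4.12 (cv2) and the standard library are available. Lean on these libraries where they do the work, as an engineer would, in place of code of your own. Each camera call takes 0.05 s, during which the arm holds its last target. There are 200 camera calls.

## Working session

There is one attempt and no reset: what is moved stays moved. The work goes in short steps, Python scripts to look and compute and a tool call to move; the robot and the scene stay as the last step left them, time stands still between calls to the robot, and variables do not carry over. Pictures are saved under pics/ and viewed, about 8 in all and at most 12, crops included, and the job is handed in when it is done.

Besides the shell and the picture viewer there is one more tool, called after "Request:" in YAML: its name, and indented under it one key for each argument. send_rows: Moves the arm, as the interface text tells. Its arguments: {"type":"object","properties":{"plan":{"type":"array"},"jaw":{"type":"number"},"force":{"type":"number"}},"required":["plan"]}

```bash
ls; mkdir -p pics; cat > h.py <<'E'
import numpy as np, cv2
from plant import r
from scipy.spatial.transform import Rotation as R
def cloud(p):
    z=p["range_z"]; v,u=np.indices(z.shape); K=p["mtx"]
    c=np.stack([(u-K[0,2])/K[0,0]*z,(v-K[1,2])/K[1,1]*z,z],-1)
    w=c@p["pose"][:3,:3].T+p["pose"][:3,3]; w[z<=0]=np.nan
    return w
def save(p,n): cv2.imwrite("pics/"+n,p["color"][...,::-1])
E
python3 - <<'E'
from h import *
s=r.get_state(); print(s)
a=r.capture("scene"); b=r.capture("top")
cv2.imwrite("pics/a.png",np.hstack([cv2.resize(x["color"][...,::-1],(800,600)) for x in (a,)]))
cv2.imwrite("pics/b.png",cv2.resize(b["color"][...,::-1],(800,600)))
for p,n in((a,"scene"),(b,"top")):
    w=cloud(p)
    for t in ["tray_bar","tray_base","crate","board_top","hedgehog0_c","gnome","pinecone","firtree","cup","ballcast","brush"]:
        for d in r.find_in(p,t)[:4]:
            u,v=np.round(d["uv"]).astype(int); print(n,t,round(d["score"],2),u,v,w[v,u].round(3))
E
```

```text
pics
{'time_s': 0.0, 'joints': array([-5.67203365e+01,  2.05912950e+01,  6.32163397e-01, -2.24229245e-02,
       -7.01345172e+01, -1.65065698e+01]), 'qd': array([-0.04210168, -0.10025719,  0.04755401,  0.05408098,  0.00321253,
        0.00366588]), 'joint_torque': array([-1.72493870e-03, -5.82717276e+01,  2.93054259e+01,  6.99711174e+00,
        6.94550079e-03, -1.78028963e-04]), 'tcp_pos': array([ 0.19463985, -0.64583616,  0.24460476]), 'eef_rot': array([ 93.82336808,  89.9040075 , 110.58882494]), 'contact_force': array([-0.37993331,  0.36926836, -0.45642937]), 'moment': array([ 0.03356848,  0.00960969, -0.0141402 ]), 'gripper_width': 0.08779010430788584}
scene tray_bar 0.77 395 370 [0.656 0.44  0.006]
scene tray_bar 0.72 423 249 [0.224 0.256 0.009]
scene tray_bar 0.66 401 302 [0.448 0.322 0.002]
scene tray_base 0.96 394 374 [0.668 0.444 0.005]
scene tray_base 0.91 422 249 [ 0.216  0.249 -0.001]
scene tray_base 0.84 398 300 [0.449 0.312 0.005]
scene crate 0.82 244 207 [ 0.431 -0.329  0.012]
scene board_top 0.92 284 277 [0.606 0.012 0.031]
scene hedgehog0_c 0.59 384 305 [0.505 0.3   
[... 424 characters left out ...]
 0.021]
top tray_bar 0.62 243 311 [0.236 0.263 0.1  ]
top tray_bar 0.58 197 192 [0.666 0.458 0.01 ]
top tray_base 0.81 245 309 [0.243 0.257 0.095]
top tray_base 0.7 202 190 [0.656 0.419 0.101]
top tray_base 0.6 225 251 [0.447 0.343 0.035]
top crate 0.71 406 255 [ 0.443 -0.311  0.021]
top board_top 0.67 495 254 [ 0.45  -0.63   0.028]
top board_top 0.56 318 216 [0.58  0.01  0.026]
top gnome 0.75 336 267 [ 0.392 -0.056  0.097]
top pinecone 0.68 228 248 [0.453 0.321 0.097]
top pinecone 0.47 300 268 [0.388 0.07  0.064]
top firtree 0.72 390 188 [ 0.678 -0.246  0.069]
top cup 0.84 252 184 [0.699 0.256 0.008]
top ballcast 0.55 149 264 [0.395 0.607 0.061]
top brush 0.72 496 250 [ 0.465 -0.635  0.024]
```

View pics/a.png

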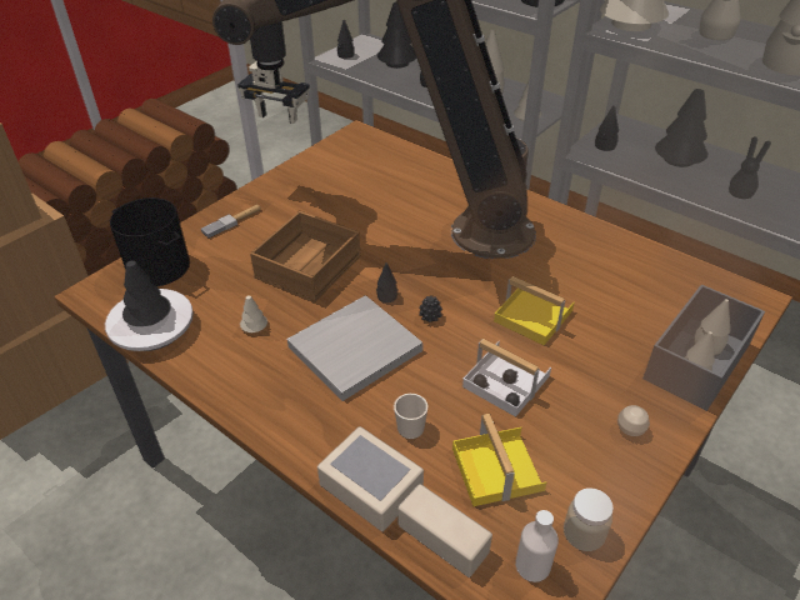

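View pics/b.png

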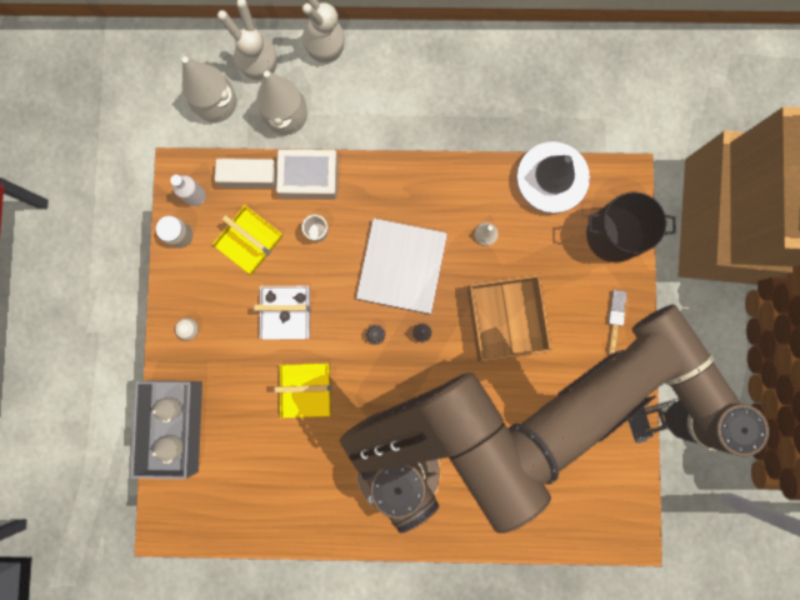

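Three tray look-alikes (scene 640×480 pixels): yellow at (423,249), yellow at (395,370), and bare metal with three dark castings at (401,302). The last one fits, since it is metal and holds the hedgehogs. I'll measure it, the crate and the board from depth, and make one enlarged crop to confirm.

```bash
python3 - <<'E'
from h import *
a=r.capture("scene"); b=r.capture("top")
cv2.imwrite("pics/c.png",np.hstack([cv2.resize(a["color"][250:350,340:460,::-1],(480,400)),cv2.resize(b["color"][220:280,195:255,::-1],(320,320)).repeat(1,0) if 0 else cv2.resize(b["color"][215:285,197:253,::-1],(320,400))]))
def rect(P,name):
    (c,s,ang)=cv2.minAreaRect((P[:,:2]*1000).astype(np.float32)); print(name,len(P),np.round(c,1),np.round(s,1),round(ang,1))
for p,n in((a,"scene"),(b,"top")):
    w=cloud(p).reshape(-1,3); col=p["color"].reshape(-1,3).astype(int)
    def box(c,h,z0,z1): return w[(abs(w[:,0]-c[0])<h)&(abs(w[:,1]-c[1])<h)&(w[:,2]>z0)&(w[:,2]<z1)]
    B=box((.44,.32),.11,.08,.12); rect(B,n+" bar"); print(np.percentile(B[:,2],[10,50,90]).round(3),B.mean(0).round(3))
    rect(box((.45,.33),.11,.022,.06),n+" lips/castings")
    C=box((.43,-.32),.17,.075,.095); rect(C,n+" crate rim"); print(np.percentile(C[:,2],[10,50,90]).round(3))
    D=box((.58,.0),.17,.02,.037); rect(D,n+" board"); print(np.percentile(D[:,2],[10,50,90]).round(3))
    for t in ["gnome","pinecone","firtree","cup"]:
        d=r.trace(p,t)[0]; P=w[d["mask"].ravel()]; P=P[P[:,2]>.015]; print(n,t,np.nanmin(P,0).round(3),np.nanmax(P,0).round(3))
    for d in r.trace(p,"hedgehog0_c")[:4]:
        P=w[d["mask"].ravel()]; print("hog",round(d["score"],2),np.round(d["uv"]),np.nanmedian(P,0).round(3),np.nanmax(P[:,2]).round(3))
# edge/tower objs: highest z map
w=cloud(b)
E
```

```text
scene bar 409 [458.8 337.1] [ 25.8 147.9] 1.7
[0.087 0.099 0.104] [0.463 0.341 0.097]
scene lips/castings 491 [454.3 337.1] [155.4 148.5] 0.1
scene crate rim 811 [ 441.  -306.1] [232.  211.6] 8.8
[0.077 0.084 0.09 ]
scene board 4341 [557.6   5. ] [229.8 318. ] 79.6
[0.028 0.032 0.035]
scene gnome [ 0.385 -0.085  0.015] [ 0.43  -0.034  0.116]
scene pinecone [0.371 0.046 0.015] [0.42  0.102 0.068]
scene firtree [ 0.665 -0.279  0.015] [ 0.726 -0.213  0.105]
scene cup [0.657 0.213 0.015] [0.73  0.285 0.083]
hog 0.58 [344. 249.] [0.402 0.08  0.043] 0.068
hog 0.56 [383. 305.] [0.501 0.3   0.022] 0.033
top bar 210 [459.9 338.4] [ 15.5 145.9] 0.7
[0.092 0.097 0.103] [0.46  0.337 0.097]
top lips/castings 182 [453.7 336.9] [149.7 146.8] 0.7
top crate rim 556 [ 442.4 -307. ] [219.6 202.8] 8.9
[0.078 0.083 0.089]
top board 3651 [557.9   4.4] [226.1 317.4] 80.9
[0.023 0.029 0.034]
top gnome [ 0.373 -0.086  0.016] [ 0.424 -0.036  0.113]
top pinecone [0.365 0.046 0.017] [0.419 0.097 0.077]
top firtree [ 0.665 -0.274  0.016] [ 0.719 -0.216  0.104]
top cup [0.659 0.214 0.015] [0.729 0.283 0.084]
hog 0.47 [237. 238.] [0.497 0.295 0.021] 0.037
hog 0.38 [225. 249.] [0.452 0.338 0.004] 0.112
```

View pics/c.png

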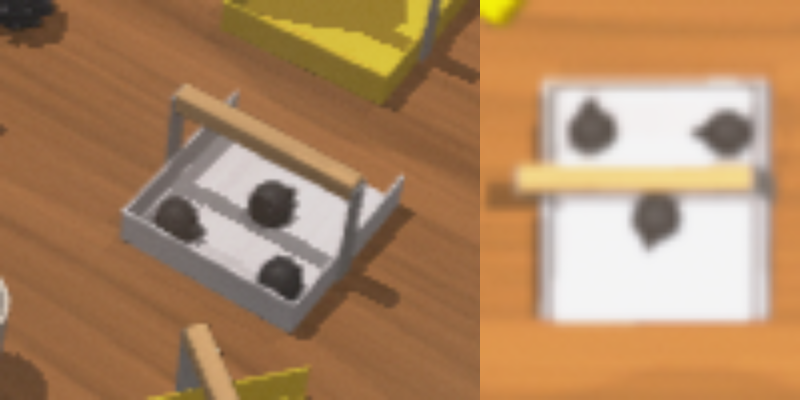

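Confirmed: the middle tray is bare metal, its wooden bar runs along world y, and its open edge faces the robot. Crop: hedgehogs at (180,215), (272,203) and (280,275) on the left. Next I'll get the board fit and set up a helper that works out moves.

```bash
cat >> h.py <<'E'
def Rtool(yaw,tip=0,s=1):
    """tray yaw (deg), tip (deg, open edge down); tool x = tray -z, tool y = s*tray x"""
    T=R.from_euler('z',yaw,degrees=True)*R.from_euler('y',-tip,degrees=True); M=T.as_matrix()
    x=-M[:,2]; y=s*M[:,0]; return R.from_matrix(np.stack([x,y,np.cross(x,y)],1))
def Rnow(st=None): return R.from_euler('xyz',(st or r.get_state())["eef_rot"],degrees=True)
def mv(p0,R0,p1,R1):
    return (R0.inv().apply(np.array(p1)-p0)/.15).round(3).tolist(), ((R0.inv()*R1).as_rotvec()/(np.pi/4)).round(3).tolist()
E
python3 - <<'E'
from h import *
s=r.get_state(); p=s["tcp_pos"]; Q=Rnow(); print(Q.as_matrix().round(2))
for k in(1,-1): print(k,"turn to tray yaw0 (deg, tool):",np.degrees((Q.inv()*Rtool(0,0,k)).as_rotvec()).round(1))
b=r.capture("top"); w=cloud(b); col=b["color"].astype(int)
m=(abs(w[...,2]-.03)<.012)&(col.max(2)-col.min(2)<30)&(w[...,0]>.42)&(w[...,0]<.74)&(abs(w[...,1])<.16)
m=cv2.morphologyEx(m.astype(np.uint8),cv2.MORPH_OPEN,np.ones((5,5))).astype(bool)
P=w[m]; print(len(P),np.nanmedian(P,0)); print(cv2.minAreaRect((P[:,:2]*1000).astype(np.float32)))
E
```

```text
[[-0.   -0.29  0.96]
 [ 0.    0.96  0.29]
 [-1.    0.   -0.  ]]
1 turn to tray yaw0 (deg, tool): [106.8  -0.   -0. ]
-1 turn to tray yaw0 (deg, tool): [-73.2   0.   -0. ]
3751 [ 0.59083202 -0.00169021  0.02929276]
((593.3575439453125, -1.0564727783203125), (217.71697998046875, 239.88885498046875), 79.33309936523438)
```

```bash
cat >> h.py <<'E'
import json
def log():
    s=r.get_state(); open("log.txt","a").write(json.dumps([s["joints"].tolist(),s["tcp_pos"].tolist(),Rnow(s).as_quat().tolist()])+"\n"); return s
E
python3 - <<'E'
from h import *
s=log(); p=s["tcp_pos"]; Q=Rnow(s); f=Q
az=np.linspace(-73.2,36.3,10); rr=np.linspace(.674,.575,10); yw=np.linspace(106.8,180,10)
for i in range(1,10):
    a=np.radians(az[i]); p1=np.array([rr[i]*np.cos(a),rr[i]*np.sin(a),.25]); Q1=Rtool(yw[i]-180,0,-1)
    print(mv(p,Q,p1,Q1),p1.round(3)); p,Q=p1,Q1
E
```

```text
([-0.03, 0.18, 0.933], [-0.181, -0.0, -0.0]) [ 0.321 -0.58   0.25 ]
([0.0, 0.235, 0.902], [-0.181, 0.0, 0.0]) [ 0.429 -0.491  0.25 ]
([0.0, 0.294, 0.868], [-0.181, 0.0, 0.0]) [ 0.514 -0.383  0.25 ]
([0.0, 0.349, 0.83], [-0.181, -0.0, 0.0]) [ 0.573 -0.262  0.25 ]
([0.0, 0.401, 0.789], [-0.181, 0.0, -0.0]) [ 0.605 -0.133  0.25 ]
([0.0, 0.449, 0.745], [-0.181, 0.0, 0.0]) [ 0.608 -0.002  0.25 ]
([0.0, 0.492, 0.698], [-0.181, -0.0, 0.0]) [0.584 0.124 0.25 ]
([0.0, 0.531, 0.649], [-0.181, 0.0, 0.0]) [0.535 0.24  0.25 ]
([0.0, 0.566, 0.598], [-0.181, -0.0, -0.0]) [0.463 0.34  0.25 ]
```

Request:
send_rows:
  plan:
    - [[0, 0.18, 0.93], [-0.18, 0, 0]]
    - [[0, 0.18, 0.93], [-0.18, 0, 0]]
    - [[0, 0.18, 0.93], [-0.18, 0, 0]]
    - [[0, 0.18, 0.93], [-0.18, 0, 0]]
    - [[0, 0.18, 0.93], [-0.18, 0, 0]]
  jaw: 1
  force: 40

```text
time_s: 2.35
tcp_pos: [0.3216, -0.5796, 0.2456]
eef_rot: [149.4, 90.0, 174.4]
contact_force: [-0.9, -0.1, -0.2]
gripper_width: 0.0878
```

Request:
send_rows:
  plan:
    - [[0, 0.24, 0.9], [-0.18, 0, 0]]
    - [[0, 0.24, 0.9], [-0.18, 0, 0]]
    - [[0, 0.24, 0.9], [-0.18, 0, 0]]
    - [[0, 0.24, 0.9], [-0.18, 0, 0]]
    - [[0, 0.24, 0.9], [-0.18, 0, 0]]

```text
time_s: 2.85
tcp_pos: [0.4287, -0.4899, 0.2456]
eef_rot: [168.5, 90.0, -158.4]
contact_force: [-1.2, 0.2, -0.1]
gripper_width: 0.0879
```

Request:
send_rows:
  plan:
    - [[0, 0.29, 0.87], [-0.18, 0, 0]]
    - [[0, 0.29, 0.87], [-0.18, 0, 0]]
    - [[0, 0.29, 0.87], [-0.18, 0, 0]]
    - [[0, 0.29, 0.87], [-0.18, 0, 0]]
    - [[0, 0.29, 0.87], [-0.18, 0, 0]]

```text
time_s: 3.35
tcp_pos: [0.5136, -0.3828, 0.2456]
eef_rot: [157.3, 90.0, -161.4]
contact_force: [0.5, 0.5, 0.0]
gripper_width: 0.088
```

```bash
python3 -c "
from h import *
s=log(); print(s['joints'].round(1),s['tcp_pos'].round(3),Rnow(s).as_matrix().round(2),s['time_s'])"
```

```text
[-19.3  17.3  -4.    0.  -68.7 -29.5] [ 0.514 -0.383  0.246] [[-0.   -0.66  0.75]
 [-0.    0.75  0.66]
 [-1.    0.   -0.  ]] 3.35
```

Request:
send_rows:
  plan:
    - [[0, 0.35, 0.83], [-0.18, 0, 0]]
    - [[0, 0.35, 0.83], [-0.18, 0, 0]]
    - [[0, 0.35, 0.83], [-0.18, 0, 0]]
    - [[0, 0.35, 0.83], [-0.18, 0, 0]]
    - [[0, 0.35, 0.83], [-0.18, 0, 0]]

```text
time_s: 3.85
tcp_pos: [0.572, -0.2623, 0.2455]
eef_rot: [152.6, 89.9, -158.1]
contact_force: [-1.7, 0.1, -0.0]
gripper_width: 0.0875
```

Request:
send_rows:
  plan:
    - [[0, 0.4, 0.79], [-0.18, 0, 0]]
    - [[0, 0.4, 0.79], [-0.18, 0, 0]]
    - [[0, 0.4, 0.79], [-0.18, 0, 0]]
    - [[0, 0.4, 0.79], [-0.18, 0, 0]]
    - [[0, 0.4, 0.79], [-0.18, 0, 0]]

```text
time_s: 4.35
tcp_pos: [0.6034, -0.1347, 0.2455]
eef_rot: [152.9, 89.9, -149.7]
contact_force: [-0.2, -0.6, -0.8]
gripper_width: 0.0876
```

Request:
send_rows:
  plan:
    - [[0, 0.45, 0.75], [-0.18, 0, 0]]
    - [[0, 0.45, 0.75], [-0.18, 0, 0]]
    - [[0, 0.45, 0.75], [-0.18, 0, 0]]
    - [[0, 0.45, 0.75], [-0.18, 0, 0]]
    - [[0, 0.45, 0.75], [-0.18, 0, 0]]

```text
time_s: 4.85
tcp_pos: [0.6072, -0.0049, 0.2454]
eef_rot: [148.2, 89.9, -146.3]
contact_force: [-0.3, -0.4, 0.2]
gripper_width: 0.0875
```

Request:
send_rows:
  plan:
    - [[0, 0.49, 0.7], [-0.18, 0, 0]]
    - [[0, 0.49, 0.7], [-0.18, 0, 0]]
    - [[0, 0.49, 0.7], [-0.18, 0, 0]]
    - [[0, 0.49, 0.7], [-0.18, 0, 0]]
    - [[0, 0.49, 0.7], [-0.18, 0, 0]]

```text
time_s: 5.35
tcp_pos: [0.5842, 0.1197, 0.2453]
eef_rot: [146.2, 89.9, -140.4]
contact_force: [-0.4, 0.3, 0.4]
gripper_width: 0.0876
```

Request:
send_rows:
  plan:
    - [[0, 0.53, 0.65], [-0.18, 0, 0]]
    - [[0, 0.53, 0.65], [-0.18, 0, 0]]
    - [[0, 0.53, 0.65], [-0.18, 0, 0]]
    - [[0, 0.53, 0.65], [-0.18, 0, 0]]
    - [[0, 0.53, 0.65], [-0.18, 0, 0]]

```text
time_s: 5.85
tcp_pos: [0.5362, 0.2345, 0.2452]
eef_rot: [143.8, 89.9, -134.7]
contact_force: [-0.8, -0.6, -0.8]
gripper_width: 0.0874
```

```bash
python3 - <<'E'
from h import *
s=log(); p=s['tcp_pos']; print(s['joints'].round(1),p.round(3),s['time_s'])
print(mv(p,Rnow(s),[.459,.337,.22],Rtool(.7,0,-1)))
E
```

```text
[ 42.8  12.2 -10.9   0.  -66.9 -51.3] [0.536 0.235 0.245] 5.85
([0.168, 0.61, 0.6], [-0.205, -0.002, -0.002])
```

Request:
send_rows:
  plan:
    - [[0.17, 0.61, 0.6], [-0.2, 0, 0]]
    - [[0.17, 0.61, 0.6], [-0.2, 0, 0]]
    - [[0.17, 0.61, 0.6], [-0.2, 0, 0]]
    - [[0.17, 0.61, 0.6], [-0.2, 0, 0]]
    - [[0.17, 0.61, 0.6], [-0.2, 0, 0]]

```text
time_s: 6.35
tcp_pos: [0.4597, 0.336, 0.2197]
eef_rot: [142.7, 89.8, -126.8]
contact_force: [-0.3, -0.4, 0.2]
gripper_width: 0.0875
```

```bash
python3 - <<'E'
from h import *
s=log(); p=s['tcp_pos']; print(s['joints'].round(1),p.round(3),s['time_s'])
b=r.capture("wrist"); save(b,"w1.png"); w=cloud(b).reshape(-1,3)
m=(w[:,2]>.075)&(w[:,2]<.115)&(abs(w[:,0]-.459)<.06)&(abs(w[:,1]-.337)<.1)
B=w[m]; print(m.sum(),B.mean(0),cv2.minAreaRect((B[:,:2]*1000).astype(np.float32)),np.percentile(B[:,2],[10,50,90]))
c=np.median(B[:,:2],0)
x=B[:,1]; print("slope deg",np.degrees(np.arctan(np.polyfit(x,B[:,0],1)[0])), B[:,:2].min(0),B[:,:2].max(0))
print(mv(p,Rnow(s),[.459,.337,.09],Rtool(.7,0,-1)))
E
```

```text
[ 55.8  11.8 -15.   -0.  -63.4 -55.4] [0.46  0.336 0.22 ] 6.35
3607 [0.46315282 0.32381508 0.09884121] ((463.08782958984375, 327.83380126953125), (16.040164947509766, 122.72724914550781), 1.3044228553771973) [0.09756847 0.09902021 0.09997819]
slope deg -1.3107186543328424 [0.45387892 0.26652386] [0.47229566 0.38935609]
([0.864, 0.003, 0.009], [-0.005, -0.003, -0.002])
```

View pics/w1.png

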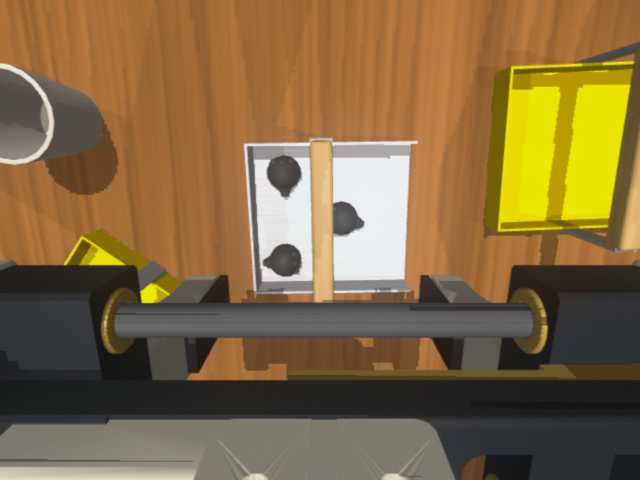

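The wrist view shows the metal tray directly under the gripper: bar at column ~320, castings at (284,172), (345,218) and (287,260). The bar's top sits at 0.099 m, as expected. I'll descend and grip.

Request:
send_rows:
  plan:
    - [[0.2, -0.01, 0.01], [-0.01, 0, 0]]
    - [[0.4, -0.01, 0.01], [-0.01, 0, 0]]
    - [[0.6, -0.01, 0.01], [-0.01, 0, 0]]
    - [[0.8, -0.01, 0.01], [-0.01, 0, 0]]
    - [[0.86, -0.01, 0.01], [-0.01, 0, 0]]

```text
time_s: 6.9
tcp_pos: [0.4613, 0.3341, 0.0881]
eef_rot: [140.0, 89.6, -129.3]
contact_force: [-0.3, -1.1, 0.9]
gripper_width: 0.0879
```

Request:
send_rows:
  plan:
    - [[0, 0, 0], [0, 0, 0]]
    - [[0, 0, 0], [0, 0, 0]]
    - [[0, 0, 0], [0, 0, 0]]
    - [[0, 0, 0], [0, 0, 0]]
    - [[0, 0, 0], [0, 0, 0]]
  jaw: -1
  force: 45

```text
time_s: 7.4
tcp_pos: [0.4616, 0.3346, 0.0891]
eef_rot: [139.3, 89.7, -130.0]
contact_force: [0.2, 0.4, -0.3]
gripper_width: 0.0528
```

Request:
send_rows:
  plan:
    - [[0, 0, 0], [0, 0, 0]]
    - [[0, 0, 0], [0, 0, 0]]
    - [[0, 0, 0], [0, 0, 0]]
    - [[0, 0, 0], [0, 0, 0]]
    - [[0, 0, 0], [0, 0, 0]]

```text
time_s: 7.9
tcp_pos: [0.4614, 0.3345, 0.0891]
eef_rot: [138.7, 89.7, -130.6]
contact_force: [-0.5, 1.1, 0.2]
gripper_width: 0.0158
```

```bash
cat > fk.py <<'E'
from h import *
from scipy.optimize import least_squares
D=[json.loads(l) for l in open("log.txt")]
def rot(ax,a): return R.from_euler(ax,a,degrees=True)
# home: z up base; q2 pitch(y), q3 forearm, q4 roll x, q5 pitch, q6 roll x
def fk(q,P):
    a1,off,h,L2,a3,L4,L6=P
    A=rot('z',q[0]); B=A*rot('y',q[1]); C=A*rot('y',q[1]-q[1]*0+0) 
    F=A*rot('y',q[1]-q[2]) if FORM==0 else A*rot('y',-q[2])
    p=A.apply([a1,off,h])+B.apply([0,0,L2])+F.apply([L4,0,a3])
    W=F*rot('x',q[3])*rot('y',-q[4])*rot('x',q[5])
    return p+W.apply([L6,0,0]),W
FORM=0
Q=[np.array(d[0]) for d in D]; X=[np.array(d[1]) for d in D]; O=[R.from_quat(d[2]) for d in D]
def fit():
    f=lambda P: np.concatenate([fk(q,P)[0]-x for q,x in zip(Q,X)]+[(P-P0)*1e-4])
    P0=np.array([.1,-.19,.35,.4,.05,.4,.25]); return least_squares(f,P0)
E
python3 - <<'E'
import fk
from fk import *
s=log(); print(s['joints'].round(1),s['tcp_pos'].round(4),s['gripper_width'],s['contact_force'].round(1),s['time_s'])
for fm in (0,1):
    fk.FORM=fm; o=fit(); print(fm,o.x.round(3),np.abs(o.fun).max())
C=[ (fk.fk(q,o.x)[1].inv()*w).as_rotvec(degrees=True).round(1) for q,w in zip(Q,O)]; print(C[0],C[2])
fk.FORM=0; C=[ (fk.fk(q,o.x)[1].inv()*w).as_rotvec(degrees=True).round(1) for q,w in zip(Q,O)]; print(C)
E
```

```text
[ 55.6  19.5 -23.7  -0.  -47.1 -54.8] [0.4614 0.3345 0.0891] 0.015816494402153262 [-0.5  1.1  0.2] 7.9
0 [-0.003 -0.192 -0.13   0.606 -0.002  0.466  0.032] 0.00013974020834667256
1 [-0.003 -0.192 -0.13   0.606 -0.002  0.466  0.032] 0.00013974020834667256Traceback (most recent call last):
  File "<stdin>", line 6, in <module>
AttributeError: 'function' object has no attribute 'fk'
```

Gripped: the opening is 15.8 mm on the 16 mm bar. Lifting slowly.

Request:
send_rows:
  plan:
    - [[-0.05, 0, 0], [0, 0, 0]]
    - [[-0.15, 0, 0], [0, 0, 0]]
    - [[-0.25, 0, 0], [0, 0, 0]]
    - [[-0.35, 0, 0], [0, 0, 0]]
    - [[-0.45, 0, 0], [0, 0, 0]]

```text
time_s: 8.4
tcp_pos: [0.4612, 0.3343, 0.1569]
eef_rot: [136.7, 89.6, -132.6]
contact_force: [0.7, 0.6, -4.5]
gripper_width: 0.0157
```

Request:
send_rows:
  plan:
    - [[-0.15, 0, 0], [0, 0, 0]]
    - [[-0.3, 0, 0], [0, 0, 0]]
    - [[-0.45, 0, 0], [0, 0, 0]]
    - [[-0.6, 0, 0], [0, 0, 0]]
    - [[-0.65, 0, 0], [0, 0, 0]]

```text
time_s: 8.9
tcp_pos: [0.4621, 0.3352, 0.2567]
eef_rot: [135.0, 89.8, -134.3]
contact_force: [0.7, 0.2, -4.0]
gripper_width: 0.0156
```

```bash
cat > ik.py <<'E'
from fk import *
s=log(); print(s['joints'].round(1),s['tcp_pos'].round(4),s['gripper_width'],s['contact_force'].round(1),s['time_s'])
o=fit(); P=o.x; print(P.round(4),np.abs(o.fun).max())
print([(fk(q,P)[1].inv()*w).as_rotvec(degrees=True).round(1).tolist() for q,w in zip(Q,O)][::3])
C=fk(Q[0],P)[1].inv()*O[0]
lo=np.array([-176,-82,-58,-173,-174,-173.]);hi=np.array([176,121,71,95,-.2,173.])
def ik(p,Rt,q0,P):
    def f(q):
        x,W=fk(q,P); return np.r_[(x-p)*10,(Rt.inv()*(W*C)).as_rotvec()]
    g=least_squares(f,np.clip(q0,lo+.1,hi-.1),bounds=(lo,hi)); return g.x,np.abs(g.fun).max()
if __name__=="__main__":
  k=P[2]-P[6]
  for L6 in (.3,.38):
    P1=P.copy(); P1[6]=L6; P1[2]=L6+k
    for yaw in (8.8,-81.2,98.8,-171.2):
      q=Q[-1]*1.; q[0]=-16; q[5]=yaw+16; 
      out=[]
      for tip in range(0,56,5):
        q,e=ik(np.array([.442,-.307,.24]),Rtool(yaw,tip,-1),q,P1)
        if tip in(0,25,40,50,55): out.append((tip,q.round(0).tolist(),round(e,3)))
      print(L6,yaw,*out,sep="\n  ")
E
python3 ik.py
```

```text
[ 55.6  10.5 -11.6  -0.  -68.1 -54.9] [0.4621 0.3352 0.2567] 0.015553162892052247 [ 0.7  0.2 -4. ] 8.9
[-0.0031 -0.1918 -0.2774  0.6059 -0.0053  0.4672 -0.1194] 0.00013858353320861383
[[-57.0, -0.0, 0.0], [20.8, -0.0, 0.0]]
0.3
  8.8
  (0, [-14.0, 8.0, -17.0, -0.0, -65.0, -56.0], np.float64(0.0))
  (25, [-21.0, 1.0, -29.0, 19.0, -40.0, -75.0], np.float64(0.0))
  (40, [-26.0, 0.0, -36.0, 50.0, -29.0, -107.0], np.float64(0.0))
  (50, [-30.0, 1.0, -40.0, 80.0, -29.0, -139.0], np.float64(0.0))
  (55, [-31.0, 2.0, -43.0, 94.0, -32.0, -154.0], np.float64(0.0))
0.3
  -81.2
  (0, [-14.0, 8.0, -17.0, -0.0, -65.0, 34.0], np.float64(0.0))
  (25, [1.0, 2.0, -28.0, -29.0, -60.0, 64.0], np.float64(0.0))
  (40, [11.0, 1.0, -35.0, -45.0, -65.0, 83.0], np.float64(0.0))
  (50, [16.0, 2.0, -39.0, -54.0, -69.0, 95.0], np.float64(0.0))
  (55, [19.0, 4.0, -41.0, -58.0, -72.0, 100.0], np.float64(0.0))
0.3
  98.8
  (0, [-26.0, 9.0, -19.0, 24.0, -57.0, 173.0], np.float64(0.326))
  (25, [-31.0, 19.0, -10.0, 30.0, -78.0, 173.0], np.float64(0.273))
  (40, [-33.0, 25.0, -5.0, 35.0, -89.0, 173.0], np.float64(0.24
[... 1163 characters left out ...]
))
0.38
  98.8
  (0, [-29.0, 9.0, -20.0, 24.0, -58.0, 173.0], np.float64(0.315))
  (25, [-34.0, 21.0, -7.0, 29.0, -79.0, 173.0], np.float64(0.232))
  (40, [-37.0, 29.0, -0.0, 33.0, -90.0, 173.0], np.float64(0.204))
  (50, [-38.0, 35.0, 3.0, 36.0, -98.0, 173.0], np.float64(0.186))
  (55, [-39.0, 38.0, 5.0, 38.0, -101.0, 173.0], np.float64(0.177))
0.38
  -171.2
  (0, [11.0, -6.0, -39.0, -37.0, -53.0, -173.0], np.float64(0.476))
  (25, [11.0, 9.0, -25.0, -30.0, -75.0, -173.0], np.float64(0.533))
  (40, [8.0, 20.0, -15.0, -26.0, -89.0, -173.0], np.float64(0.715))
  (50, [4.0, 29.0, -5.0, -21.0, -101.0, -173.0], np.float64(0.834))
  (55, [1.0, 34.0, 0.0, -18.0, -108.0, -173.0], np.float64(0.882))
```

Lifted at −4 N, which is tray plus castings. The joint model fits apart from the sign of joint 6, so I'll fix that, then plan the carry and a tip that pivots about the open edge.

```bash
sed -i "s/rot('x',q\[5\])/rot('x',-q[5])/" fk.py; cat > plan.py <<'E'
from h import *
cy=8.85; YAW=cy-90; C0=np.array([.442,-.307,0]); Ez=R.from_euler('z',cy,degrees=True)
OFF=np.array([-.083,.002,-.089])
def tip_pose(t,e=(0,-.025,.115),yaw=YAW):
    E=C0+Ez.apply(e); T=R.from_euler('z',yaw,degrees=True)*R.from_euler('y',-t,degrees=True)
    return E-T.apply(OFF), Rtool(yaw,t,-1)
E
python3 - <<'E'
from plan import *
import ik
k=ik.P[2]-ik.P[6]
for sg in (1,-1):
  for L6 in (.3,.38):
    P1=ik.P.copy(); P1[6]=L6; P1[2]=L6+k
    q=ik.Q[-1]*1.; q[0]=-20; q[5]=-60; out=[]
    for t in range(0,56,5):
        p,Q=tip_pose(t); q,e=ik.ik(p,Q,q,P1)
        if t in(0,25,50,55): print(L6,t,p.round(3),q.round(0),round(e,4))
  break
s=r.get_state(); p=s['tcp_pos'];Q=Rnow(s)
pe,Qe=tip_pose(0); pe=pe.copy(); N=7
a0,a1=np.arctan2(p[1],p[0]),np.arctan2(pe[1],pe[0]); r0,r1=np.hypot(*p[:2]),np.hypot(*pe[:2])
for i in range(1,N+1):
    f=i/N; a=a0+f*(a1-a0); rr=r0+f*(r1-r0)
    pp=np.array([rr*np.cos(a),rr*np.sin(a),.257]); QQ=Rtool(1.2+f*(YAW-1.2),0,-1)
    print(mv(p,Q,pp,QQ),pp.round(3)); p,Q=pp,QQ
E
```

```text
[ 55.6  10.5 -11.6  -0.  -68.1 -54.9] [0.4621 0.3352 0.2567] 0.015553162892052247 [ 0.7  0.2 -4. ] 8.9
[-0.0013 -0.1917  0.0614  0.6036 -0.0016  0.4648  0.2217] 0.00037276285952331234
[[-90.0, -0.0, 0.0], [-90.0, 0.0, 0.0]]
0.3 0 [ 0.457 -0.414  0.204] [-24.  17. -10.  -0. -63. -57.] 0.0
0.3 25 [ 0.45  -0.369  0.231] [ -7.   5. -25. -29. -56. -90.] 0.0
0.3 50 [ 0.442 -0.317  0.236] [  15.    3.  -40.  -55.  -68. -128.] 0.0
0.3 55 [ 0.44  -0.307  0.234] [  19.    4.  -42.  -58.  -72. -134.] 0.0
0.38 0 [ 0.457 -0.414  0.204] [-24.  17. -10.  -0. -63. -57.] 0.0
0.38 25 [ 0.45  -0.369  0.231] [ -3.   4. -28. -30. -57. -95.] 0.0
0.38 50 [ 0.442 -0.317  0.236] [  25.    3.  -44.  -51.  -71. -136.] 0.0
0.38 55 [ 0.44  -0.307  0.234] [  29.    6.  -47.  -53.  -74. -143.] 0.0
([-0.002, -0.406, -0.626], [0.25, -0.004, -0.003]) [0.524 0.242 0.257]
([0.0, -0.411, -0.632], [0.261, 0.0, 0.0]) [0.567 0.138 0.257]
([0.0, -0.422, -0.635], [0.261, -0.0, 0.0]) [0.59  0.025 0.257]
([-0.0, -0.433, -0.638], [0.261, 0.0, -0.0]) [ 0.59  -0.09   0.257]
([0.0, -0.444, -0.641], [0.261, 0.0, 0.0]) [ 0.567 -0.205  0.257]
([0.0, -0.456, -0.643], [0.261, 0.0, 0.0]) [ 0.523 -0.314  0.257]
([0.0, -0.467, -0.645], [0.261, 0.0, 0.0]) [ 0.457 -0.414  0.257]
```

Request:
send_rows:
  plan:
    - [[0, -0.05, -0.08], [0.03, 0, 0]]
    - [[0, -0.13, -0.2], [0.08, 0, 0]]
    - [[0, -0.22, -0.34], [0.14, 0, 0]]
    - [[0, -0.31, -0.48], [0.2, 0, 0]]
    - [[0, -0.41, -0.63], [0.25, 0, 0]]

```text
time_s: 9.4
tcp_pos: [0.5245, 0.2398, 0.2552]
eef_rot: [140.2, 89.6, -140.5]
contact_force: [0.2, 0.8, -3.8]
gripper_width: 0.0158
```

Request:
send_rows:
  plan:
    - [[0, -0.1, -0.15], [0.06, 0, 0]]
    - [[0, -0.18, -0.28], [0.11, 0, 0]]
    - [[0, -0.26, -0.4], [0.16, 0, 0]]
    - [[0, -0.34, -0.52], [0.21, 0, 0]]
    - [[0, -0.41, -0.63], [0.26, 0, 0]]

```text
time_s: 9.9
tcp_pos: [0.5669, 0.1337, 0.2537]
eef_rot: [146.3, 89.5, -146.3]
contact_force: [-0.3, -0.5, -3.6]
gripper_width: 0.0157
```

```bash
python3 - <<'E'
from h import *
s=log(); print(s['joints'].round(1),s['tcp_pos'].round(4),s['gripper_width'],s['contact_force'].round(1),s['moment'].round(2))
b=r.capture("wrist"); save(b,"w2.png")
print([ (round(d["score"],2),np.round(d["uv"])) for d in r.find_in(b,"hedgehog0_c")])
E
```

```text
[ 32.5  11.9 -10.3   0.  -68.4 -55.1] [0.5669 0.1337 0.2537] 0.015728354933225337 [-0.3 -0.5 -3.6] [ 0.07 -0.   -0.01]
[]
```

View pics/w2.png

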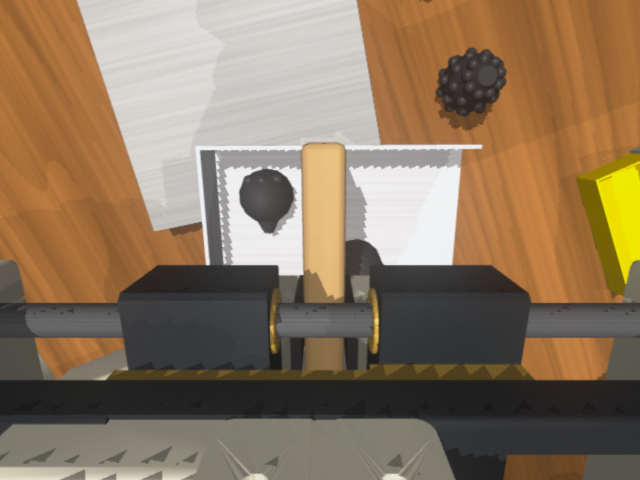

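The tray is level with castings visible at (265,200) and (360,255); the third is hidden behind the finger. Carrying on.

Request:
send_rows:
  plan:
    - [[0, -0.1, -0.15], [0.06, 0, 0]]
    - [[0, -0.18, -0.28], [0.11, 0, 0]]
    - [[-0.01, -0.26, -0.4], [0.16, 0, 0]]
    - [[-0.01, -0.34, -0.52], [0.21, 0, 0]]
    - [[-0.01, -0.42, -0.63], [0.26, 0, 0]]

```text
time_s: 10.5
tcp_pos: [0.5883, 0.0204, 0.2545]
eef_rot: [155.5, 89.4, -149.0]
contact_force: [-0.0, 0.6, -4.2]
gripper_width: 0.0154
```

Request:
send_rows:
  plan:
    - [[0, -0.1, -0.15], [0.06, 0, 0]]
    - [[0, -0.18, -0.28], [0.11, 0, 0]]
    - [[-0.01, -0.26, -0.4], [0.16, 0, 0]]
    - [[-0.01, -0.34, -0.52], [0.21, 0, 0]]
    - [[-0.01, -0.43, -0.64], [0.26, 0, 0]]

```text
time_s: 11.0
tcp_pos: [0.5863, -0.0959, 0.2555]
eef_rot: [161.6, 89.3, -154.7]
contact_force: [0.0, -0.5, -4.4]
gripper_width: 0.0159
```

Request:
send_rows:
  plan:
    - [[0, -0.1, -0.15], [0.06, 0, 0]]
    - [[0, -0.18, -0.28], [0.11, 0, 0]]
    - [[-0.01, -0.27, -0.4], [0.16, 0, 0]]
    - [[-0.01, -0.35, -0.52], [0.21, 0, 0]]
    - [[-0.01, -0.44, -0.64], [0.26, 0, 0]]

```text
time_s: 11.5
tcp_pos: [0.5617, -0.2105, 0.2567]
eef_rot: [167.7, 89.2, -160.4]
contact_force: [0.6, -0.1, -4.9]
gripper_width: 0.0154
```

```bash
python3 - <<'E'
from plan import *
s=log(); p=s['tcp_pos']; Q=Rnow(s); print(s['joints'].round(1),p.round(4),s['gripper_width'],s['contact_force'].round(1))
pe,Qe=tip_pose(0)
mid=(p+pe)/2; mid[2]=.257; mid[:2]*=1.02; Qm=R.from_rotvec(((Qe*Q.inv()).as_rotvec())/2)*Q
print(mv(p,Q,mid,Qm)); a=pe.copy(); a[2]=.25; print(mv(mid,Qm,a,Qe),a)
E
```

```text
[ -1.7  13.5  -7.9   0.3 -69.4 -56.4] [ 0.5617 -0.2105  0.2567] 0.015435166578182058 [ 0.6 -0.1 -4.9]
([0.005, -0.461, -0.621], [0.257, -0.009, -0.0])
([0.051, -0.451, -0.614], [0.257, -0.009, -0.0]) [ 0.45663941 -0.4140219   0.25      ]
```

Request:
send_rows:
  plan:
    - [[0, -0.1, -0.14], [0.06, 0, 0]]
    - [[0, -0.19, -0.27], [0.11, 0, 0]]
    - [[0, -0.28, -0.39], [0.16, 0, 0]]
    - [[0, -0.37, -0.51], [0.21, 0, 0]]
    - [[0, -0.46, -0.62], [0.26, -0.01, 0]]

```text
time_s: 12.0
tcp_pos: [0.5184, -0.3187, 0.2564]
eef_rot: [162.0, 89.5, -177.8]
contact_force: [-0.4, 0.2, -4.5]
gripper_width: 0.0159
```

Request:
send_rows:
  plan:
    - [[0, -0.1, -0.15], [0.06, 0, 0]]
    - [[0, -0.2, -0.29], [0.12, 0, 0]]
    - [[0, -0.3, -0.42], [0.17, 0, 0]]
    - [[0.02, -0.39, -0.53], [0.22, 0, 0]]
    - [[0.05, -0.45, -0.61], [0.26, -0.01, 0]]

```text
time_s: 12.5
tcp_pos: [0.4547, -0.4143, 0.2482]
eef_rot: [119.6, 89.8, 127.9]
contact_force: [-1.1, -0.8, -4.1]
gripper_width: 0.0156
```

```bash
python3 - <<'E'
from plan import *
s=log(); p=s['tcp_pos']; Q=Rnow(s); print(s['joints'].round(1),p.round(4),s['gripper_width'],s['contact_force'].round(1))
pe,Qe=tip_pose(0); print(mv(p,Q,pe,Qe))
w=r.capture("wrist"); a=r.capture("scene"); 
cv2.imwrite("pics/d.png",np.hstack([cv2.resize(w["color"][...,::-1],(400,300)),cv2.resize(a["color"][120:300,160:400,::-1],(400,300))]))
C=cloud(a).reshape(-1,3)
m=(abs(C[:,0]-.442)<.15)&(abs(C[:,1]+.27)<.12)&(C[:,2]>.07)&(C[:,2]<.095); print(m.sum(),C[m].min(0),C[m].max(0))
E
```

```text
[-24.2  15.   -6.9  -0.1 -68.3 -57.4] [ 0.4547 -0.4143  0.2482] 0.015578199612552324 [-1.1 -0.8 -4.1]
([0.295, -0.001, 0.013], [-0.011, -0.002, -0.004])
773 [ 0.31680759 -0.38989856  0.07007132] [ 0.5664975  -0.19028997  0.09418796]
```

View pics/d.png

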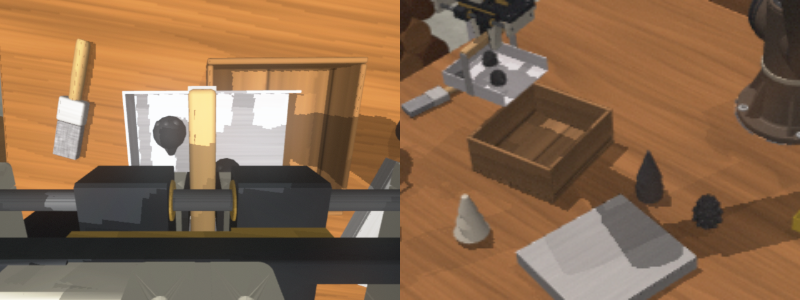

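The tray (left view) sits aligned, with its open edge over the crate interior and castings inside. I'll lower it, then compute rows for tipping about the edge.

Request:
send_rows:
  plan:
    - [[0.06, 0, 0], [0, 0, 0]]
    - [[0.12, 0, 0], [0, 0, 0]]
    - [[0.18, 0, 0.01], [0, 0, 0]]
    - [[0.24, 0, 0.01], [-0.01, 0, 0]]
    - [[0.29, 0, 0.01], [-0.01, 0, 0]]

```text
time_s: 13.1
tcp_pos: [0.4555, -0.4134, 0.2029]
eef_rot: [124.8, 89.7, 133.6]
contact_force: [-0.9, 0.7, -4.6]
gripper_width: 0.0156
```

```bash
python3 - <<'E'
from plan import *
s=log(); p=s['tcp_pos']; Q=Rnow(s); print(p.round(4),mv(p,Q,*tip_pose(0)))
for a,b in((0,20),(20,32),(32,44),(44,54)):
    for t in np.linspace(a,b,6)[1:]: print(t,mv(p,Q,*tip_pose(t)))
    p,Q=tip_pose(b)
E
```

```text
[ 0.4555 -0.4134  0.2029] ([-0.007, -0.005, 0.007], [-0.0, -0.004, -0.006])
4.0 ([-0.044, 0.038, 0.007], [-0.0, -0.004, -0.094])
8.0 ([-0.078, 0.083, 0.007], [-0.0, -0.004, -0.183])
12.0 ([-0.109, 0.131, 0.007], [-0.0, -0.004, -0.272])
16.0 ([-0.136, 0.18, 0.007], [0.0, -0.004, -0.361])
20.0 ([-0.16, 0.232, 0.006], [0.0, -0.004, -0.45])
22.4 ([-0.023, 0.025, 0.0], [-0.0, 0.0, -0.053])
24.8 ([-0.044, 0.052, 0.0], [-0.0, 0.0, -0.107])
27.2 ([-0.065, 0.079, 0.0], [-0.0, 0.0, -0.16])
29.6 ([-0.084, 0.107, 0.0], [-0.0, 0.0, -0.213])
32.0 ([-0.102, 0.135, 0.0], [-0.0, 0.0, -0.267])
34.4 ([-0.023, 0.025, -0.0], [-0.0, 0.0, -0.053])
36.8 ([-0.044, 0.052, -0.0], [-0.0, 0.0, -0.107])
39.2 ([-0.065, 0.079, -0.0], [-0.0, 0.0, -0.16])
41.6 ([-0.084, 0.107, -0.0], [-0.0, 0.0, -0.213])
44.0 ([-0.102, 0.135, -0.0], [-0.0, 0.0, -0.267])
46.0 ([-0.019, 0.021, 0.0], [0.0, -0.0, -0.044])
48.0 ([-0.037, 0.043, 0.0], [0.0, -0.0, -0.089])
50.0 ([-0.055, 0.065, 0.0], [-0.0, 0.0, -0.133])
52.0 ([-0.071, 0.088, 0.0], [0.0, -0.0, -0.178])
54.0 ([-0.087, 0.111, 0.0], [0.0, -0.0, -0.222])
```

Request:
send_rows:
  plan:
    - [[-0.044, 0.038, 0.007], [0, 0, -0.094]]
    - [[-0.078, 0.083, 0.007], [0, 0, -0.183]]
    - [[-0.109, 0.131, 0.007], [0, 0, -0.272]]
    - [[-0.136, 0.18, 0.007], [0, 0, -0.361]]
    - [[-0.16, 0.232, 0.006], [0, 0, -0.45]]

```text
time_s: 13.6
tcp_pos: [0.4516, -0.3781, 0.2272]
eef_rot: [-90.3, 69.9, -81.4]
contact_force: [-0.5, -1.1, -4.2]
gripper_width: 0.016
```

```bash
cat > t.py <<'E'
from plan import *
import sys
s=log(); p=s['tcp_pos']; Q=Rnow(s); T=Q.as_matrix()[:,1]*-1
print(s['joints'].round(1),p.round(4),s['gripper_width'],s['contact_force'].round(1),"tip",np.degrees(np.arcsin(T[2])).round(1))
for t in map(float,sys.argv[1:]): print(t,mv(p,Q,*tip_pose(t)))
E
python3 t.py 20 24 28 32 36 40 
```

```text
[-10.7   6.  -34.1  26.8 -46.2 -88.5] [ 0.4516 -0.3781  0.2272] 0.016043620758295452 [-0.5 -1.1 -4.2] tip 20.1
20.0 ([0.003, -0.005, -0.003], [0.002, -0.002, 0.003])
24.0 ([-0.034, 0.038, -0.003], [0.002, -0.001, -0.086])
28.0 ([-0.068, 0.083, -0.003], [0.002, -0.001, -0.175])
32.0 ([-0.099, 0.13, -0.003], [0.002, -0.001, -0.264])
36.0 ([-0.127, 0.18, -0.003], [0.002, -0.001, -0.352])
40.0 ([-0.151, 0.231, -0.003], [0.002, -0.001, -0.441])
```

Request:
send_rows:
  plan:
    - [[-0.02, 0.023, 0], [0, 0, -0.053]]
    - [[-0.042, 0.05, 0], [0, 0, -0.107]]
    - [[-0.063, 0.077, 0], [0, 0, -0.16]]
    - [[-0.082, 0.104, 0], [0, 0, -0.213]]
    - [[-0.1, 0.13, 0], [0, 0, -0.264]]

```text
time_s: 14.1
tcp_pos: [0.4483, -0.3541, 0.2346]
eef_rot: [-90.1, 57.9, -81.1]
contact_force: [-0.1, -0.7, -2.9]
gripper_width: 0.0159
```

Request:
send_rows:
  plan:
    - [[0, 0, 0], [0, 0, 0]]
    - [[0, 0, 0], [0, 0, 0]]
    - [[0, 0, 0], [0, 0, 0]]
    - [[0, 0, 0], [0, 0, 0]]
    - [[0, 0, 0], [0, 0, 0]]

```text
time_s: 14.6
tcp_pos: [0.4485, -0.3543, 0.2347]
eef_rot: [-90.0, 57.9, -81.1]
contact_force: [0.2, 0.3, -3.0]
gripper_width: 0.0154
```

```bash
python3 t.py 32 35 38 41 44; python3 - <<'E'
from h import *
a=r.capture("scene"); w=r.capture("wrist"); 
cv2.imwrite("pics/e.png",np.hstack([cv2.resize(w["color"][...,::-1],(400,300)),cv2.resize(a["color"][120:300,160:400,::-1],(400,300))]))
E
```

```text
[  -5.4    2.2  -47.7   49.1  -42.9 -113.4] [ 0.4485 -0.3543  0.2347] 0.015440243461605095 [ 0.2  0.3 -3. ] tip 32.1
32.0 ([0.003, -0.002, -0.007], [0.002, 0.001, 0.002])
35.0 ([-0.025, 0.03, -0.007], [0.002, 0.001, -0.065])
38.0 ([-0.052, 0.063, -0.007], [0.002, 0.001, -0.132])
41.0 ([-0.076, 0.098, -0.007], [0.002, 0.001, -0.198])
44.0 ([-0.099, 0.133, -0.007], [0.002, 0.001, -0.265])
```

View pics/e.png

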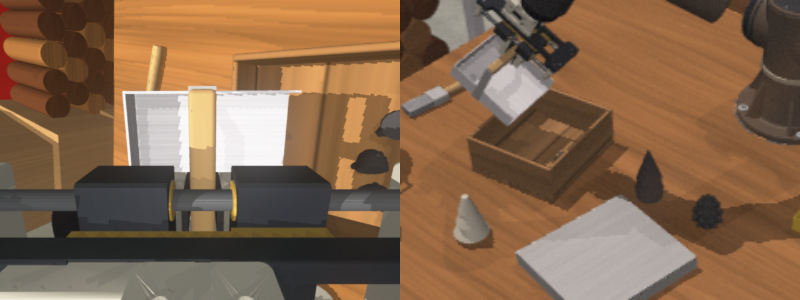

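The load fell from 4.2 N to 3.0 N, which is the weight of all three castings. The wrist view shows three dark lumps in the crate at about (390,125), (370,160) and (375,190). I'll check their positions.

```bash
python3 - <<'E'
from plan import *
for n in("wrist","top"):
    b=r.capture(n); w=cloud(b); g=b["color"].max(2)<75
    L=Ez.inv().apply(w.reshape(-1,3)-C0).reshape(w.shape)
    m=g&(abs(L[...,0])<.13)&(abs(L[...,1])<.13)&(L[...,2]>.012)&(L[...,2]<.07)
    k,lab,st,_=cv2.connectedComponentsWithStats(m.astype(np.uint8))
    for i in range(1,k):
        if st[i,4]>(60 if n=="wrist" else 6): print(n,st[i].tolist(),np.median(L[lab==i],0).round(3),L[lab==i].max(0).round(3))
s=r.get_state(); p=s['tcp_pos'];Q=Rnow(s)
for a,b in((32,16),(16,0)):
    if a==16: p,Q=tip_pose(16)
    for t in np.linspace(a,b,6)[1:]: print(t,mv(p,Q,*tip_pose(t,(0,-.025,.115+(32-t)/32*.05))))
E
```

```text
wrist [601, 199, 39, 24, 580] [-0.021  0.07   0.033] [-0.014  0.079  0.036]
wrist [559, 247, 55, 35, 1451] [0.02  0.055 0.035] [0.032 0.071 0.043]
wrist [579, 294, 39, 9, 185] [0.047 0.067 0.027] [0.052 0.079 0.033]
28.8 ([0.006, -0.053, -0.006], [0.003, 0.001, 0.073])
25.6 ([0.012, -0.101, -0.006], [0.003, 0.001, 0.144])
22.4 ([0.019, -0.148, -0.007], [0.003, 0.001, 0.215])
19.2 ([0.027, -0.192, -0.007], [0.003, 0.001, 0.286])
16.0 ([0.037, -0.234, -0.007], [0.003, 0.001, 0.357])
12.8 ([-0.16, -0.087, -0.0], [0.0, 0.0, 0.071])
9.6 ([-0.159, -0.127, -0.0], [0.0, 0.0, 0.142])
6.399999999999999 ([-0.156, -0.165, -0.0], [0.0, -0.0, 0.213])
3.1999999999999993 ([-0.151, -0.2, -0.0], [0.0, -0.0, 0.284])
0.0 ([-0.145, -0.234, -0.0], [0.0, -0.0, 0.356])
```

All three castings lie in the crate: local x from −21 to 47 mm, y from 55 to 70 mm, tops well below the rim. Levelling the tray.

Request:
send_rows:
  plan:
    - [[0.006, -0.053, -0.006], [0, 0, 0.073]]
    - [[0.012, -0.101, -0.006], [0, 0, 0.144]]
    - [[0.019, -0.148, -0.007], [0, 0, 0.215]]
    - [[0.027, -0.192, -0.007], [0, 0, 0.286]]
    - [[0.037, -0.234, -0.007], [0, 0, 0.357]]

```text
time_s: 15.3
tcp_pos: [0.4525, -0.3865, 0.2486]
eef_rot: [-90.0, 74.1, -81.0]
contact_force: [0.6, -0.5, -3.3]
gripper_width: 0.0157
```

Request:
send_rows:
  plan:
    - [[0, -0.041, 0], [0, 0, 0.071]]
    - [[0, -0.081, 0], [0, 0, 0.142]]
    - [[0, -0.12, 0], [0, 0, 0.213]]
    - [[0.01, -0.154, 0], [0, 0, 0.284]]
    - [[0.015, -0.188, 0], [0, 0, 0.356]]

```text
time_s: 15.8
tcp_pos: [0.457, -0.414, 0.2542]
eef_rot: [90.1, 89.7, 99.2]
contact_force: [-0.9, 0.6, -3.2]
gripper_width: 0.0159
```

```bash
python3 t.py 0; python3 - <<'E'
from h import *
s=r.get_state(); p=s['tcp_pos'];Q=Rnow(s); N=4; pe=np.array([.601,-.005,.254])
T=-Q.as_matrix()[:,1]; y0=np.degrees(np.arctan2(T[1],T[0])); print(y0)
a0,a1=np.arctan2(p[1],p[0]),np.arctan2(pe[1],pe[0]); r0,r1=np.hypot(*p[:2]),np.hypot(*pe[:2])
for i in range(1,N+1):
    f=i/N; a=a0+f*(a1-a0); rr=r0+f*(r1-r0)
    pp=np.array([rr*np.cos(a),rr*np.sin(a),.254]); QQ=Rtool(y0+f*(-10.7-y0),0,-1)
    print(mv(p,Q,pp,QQ),pp.round(3)); p,Q=pp,QQ
E
```

```text
[-24.2  14.9  -6.   -0.3 -69.2 -56.6] [ 0.457  -0.414   0.2542] 0.015866316480741178 [-0.9  0.6 -3.2] tip -0.3
0.0 ([0.334, -0.002, -0.002], [0.004, -0.0, -0.007])
-80.96306257267341
([0.004, 0.536, 0.518], [-0.39, 0.001, -0.007]) [ 0.521 -0.322  0.254]
([0.0, 0.464, 0.576], [-0.39, 0.0, 0.0]) [ 0.567 -0.221  0.254]
([0.0, 0.387, 0.626], [-0.39, 0.0, 0.0]) [ 0.594 -0.114  0.254]
([0.0, 0.304, 0.664], [-0.39, 0.0, 0.0]) [ 0.601 -0.005  0.254]
```

Request:
send_rows:
  plan:
    - [[0, 0.1, 0.1], [-0.08, 0, 0]]
    - [[0, 0.21, 0.21], [-0.16, 0, 0]]
    - [[0, 0.32, 0.31], [-0.24, 0, 0]]
    - [[0, 0.43, 0.42], [-0.32, 0, 0]]
    - [[0, 0.54, 0.52], [-0.39, 0, 0]]

```text
time_s: 16.3
tcp_pos: [0.5217, -0.321, 0.2543]
eef_rot: [79.3, 89.7, 106.1]
contact_force: [0.3, 0.4, -3.2]
gripper_width: 0.0159
```

Request:
send_rows:
  plan:
    - [[0, 0.09, 0.11], [-0.08, 0, 0]]
    - [[0, 0.18, 0.23], [-0.16, 0, 0]]
    - [[0, 0.27, 0.34], [-0.24, 0, 0]]
    - [[0, 0.37, 0.46], [-0.32, 0, 0]]
    - [[0, 0.46, 0.58], [-0.39, 0, 0]]

```text
time_s: 16.8
tcp_pos: [0.5685, -0.2193, 0.2546]
eef_rot: [67.4, 89.6, 111.8]
contact_force: [0.3, 0.3, -3.1]
gripper_width: 0.0154
```

Request:
send_rows:
  plan:
    - [[0, 0.08, 0.12], [-0.08, 0, 0]]
    - [[0, 0.15, 0.25], [-0.16, 0, 0]]
    - [[0, 0.23, 0.37], [-0.24, 0, 0]]
    - [[0, 0.31, 0.5], [-0.32, 0, 0]]
    - [[0, 0.39, 0.63], [-0.39, 0, 0]]

```text
time_s: 17.3
tcp_pos: [0.5951, -0.1106, 0.255]
eef_rot: [54.9, 89.6, 117.0]
contact_force: [-0.7, -0.6, -3.4]
gripper_width: 0.0159
```

Request:
send_rows:
  plan:
    - [[0, 0.06, 0.13], [-0.08, 0, 0]]
    - [[0, 0.12, 0.27], [-0.16, 0, 0]]
    - [[0, 0.18, 0.4], [-0.24, 0, 0]]
    - [[0, 0.24, 0.53], [-0.32, 0, 0]]
    - [[0, 0.3, 0.66], [-0.39, 0, 0]]

```text
time_s: 17.8
tcp_pos: [0.6015, -0.0011, 0.2554]
eef_rot: [43.6, 89.6, 123.4]
contact_force: [-0.0, 0.4, -2.6]
gripper_width: 0.0156
```

```bash
python3 - <<'E'
from h import *
s=r.get_state(); p=s['tcp_pos'];Q=Rnow(s); print(p.round(4),s['joints'].round(1),s['gripper_width'],s['contact_force'].round(1))
print(mv(p,Q,[.601,-.005,.135],Rtool(-10.7,0,-1)))
# tray underside/tilt seen from scene: lip tops & bar
a=r.capture("scene"); w=cloud(a).reshape(-1,3)
L=Q.inv().apply(w-p); m=(abs(L[:,1])<.09)&(abs(L[:,2])<.08)&(L[:,0]>.0)&(L[:,0]<.11)
W=L[m]; b=W[(W[:,0]>.07)]
A=np.c_[b[:,1:],np.ones(len(b))]; 
for _ in range(3):
    c=np.linalg.lstsq(A,b[:,0],rcond=None)[0]; k=abs(A@c-b[:,0])<.006; A,b=A[k],b[k]
print(len(b),"floor depth below TCP",c[2].round(4),"tilt deg y,z",np.degrees(c[:2]).round(2))
E
```

```text
[ 0.6015 -0.0011  0.2554] [ 18.2  13.5  -7.8  -0.4 -68.8 -28.3] 0.015589860764242612 [-0.   0.4 -2.6]
([0.803, -0.005, -0.03], [0.011, 0.006, -0.006])
1154 floor depth below TCP 0.0837 tilt deg y,z [ 1.06 -1.02]
```

Request:
send_rows:
  plan:
    - [[0.18, 0, -0.01], [0, 0, 0]]
    - [[0.36, 0, -0.02], [0.01, 0, 0]]
    - [[0.54, 0, -0.03], [0.01, 0, 0]]
    - [[0.7, 0, -0.03], [0.01, 0, 0]]
    - [[0.8, 0, -0.03], [0.01, 0, 0]]

```text
time_s: 18.35
tcp_pos: [0.5998, -0.0025, 0.1332]
eef_rot: [54.3, 89.5, 133.9]
contact_force: [0.5, -0.6, -3.9]
gripper_width: 0.0153
```

Request:
send_rows:
  plan:
    - [[0.02, 0, 0], [0, 0, 0]]
    - [[0.04, 0, 0], [0, 0, 0]]
    - [[0.06, 0, 0], [0, 0, 0]]
    - [[0.07, 0, 0], [0, 0, 0]]
    - [[0.08, 0, 0], [0, 0, 0]]

```text
time_s: 18.85
tcp_pos: [0.6001, -0.0024, 0.1218]
eef_rot: [47.3, 89.5, 126.9]
contact_force: [0.1, -0.2, -3.8]
gripper_width: 0.0158
```

```bash
python3 - <<'E'
from h import *
s=r.get_state(); p=s['tcp_pos'];Q=Rnow(s); print(p.round(4),s['contact_force'].round(1),s['moment'].round(2))
print(mv(p,Q,[.601,-.005,.118],Rtool(-10.7,0,-1)))
E
```

```text
[ 0.6001 -0.0024  0.1218] [ 0.1 -0.2 -3.8] [0.04 0.14 0.02]
([0.025, -0.009, -0.016], [0.006, 0.007, -0.008])
```

Request:
send_rows:
  plan:
    - [[0.005, 0, 0], [0, 0, 0]]
    - [[0.01, 0, 0], [0, 0.005, -0.005]]
    - [[0.015, 0, 0], [0, 0.007, -0.008]]
    - [[0.018, 0, 0], [0, 0.007, -0.008]]
    - [[0.02, 0, 0], [0, 0.007, -0.008]]

```text
time_s: 19.35
tcp_pos: [0.6003, -0.0023, 0.1191]
eef_rot: [-80.4, 89.9, -0.8]
contact_force: [-0.8, 1.2, 0.2]
gripper_width: 0.0156
```

Request:
send_rows:
  plan:
    - [[0.003, 0, 0], [0, 0, 0]]
    - [[0.006, 0, 0], [0, 0, 0]]
    - [[0.01, 0, 0], [0, 0, 0]]
    - [[0.013, 0, 0], [0, 0, 0]]
    - [[0.013, 0, 0], [0, 0, 0]]

```text
time_s: 19.85
tcp_pos: [0.6003, -0.0023, 0.119]
eef_rot: [-85.8, 89.9, -6.1]
contact_force: [-6.4, 2.3, 13.0]
gripper_width: 0.0157
```

Contact: the force went from −3.8 N to +13 N at z = 0.119, as expected. I'll ease off and release.

Request:
send_rows:
  plan:
    - [[-0.005, 0, 0], [0, 0, 0]]
    - [[-0.005, 0, 0], [0, 0, 0]]
    - [[-0.005, 0, 0], [0, 0, 0]]
    - [[-0.005, 0, 0], [0, 0, 0]]
    - [[-0.005, 0, 0], [0, 0, 0]]

```text
time_s: 20.35
tcp_pos: [0.6003, -0.0023, 0.1195]
eef_rot: [-92.6, 89.9, -12.9]
contact_force: [-0.2, -0.0, -2.2]
gripper_width: 0.0156
```

Request:
send_rows:
  plan:
    - [[0, 0, 0], [0, 0, 0]]
    - [[0, 0, 0], [0, 0, 0]]
    - [[0, 0, 0], [0, 0, 0]]
    - [[0, 0, 0], [0, 0, 0]]
    - [[0, 0, 0], [0, 0, 0]]
  jaw: 0.2

```text
time_s: 20.85
tcp_pos: [0.6004, -0.0023, 0.1196]
eef_rot: [-88.6, 89.9, -9.0]
contact_force: [-0.4, -0.0, 0.7]
gripper_width: 0.0491
```

Request:
send_rows:
  plan:
    - [[0, 0, 0], [0, 0, 0]]
    - [[0, 0, 0], [0, 0, 0]]
    - [[-0.05, 0, 0], [0, 0, 0]]
    - [[-0.1, 0, 0], [0, 0, 0]]
    - [[-0.2, 0, 0], [0, 0, 0]]

```text
time_s: 21.35
tcp_pos: [0.5999, -0.0024, 0.1497]
eef_rot: [-135.8, 90.0, -56.2]
contact_force: [0.2, 0.9, -0.2]
gripper_width: 0.0525
```

Request:
send_rows:
  plan:
    - [[-0.15, 0, 0], [0, 0, 0]]
    - [[-0.3, 0, 0], [0, 0, 0]]
    - [[-0.5, 0, 0], [0, 0, 0]]
    - [[-0.7, 0, 0], [0, 0, 0]]
    - [[-0.9, 0, 0], [0, 0, 0]]

```text
time_s: 21.85
tcp_pos: [0.5997, -0.0024, 0.287]
eef_rot: [-92.2, 89.9, -12.5]
contact_force: [0.4, 0.6, 1.2]
gripper_width: 0.0528
```

```bash
python3 - <<'E'
from plan import *
s=r.get_state(); print(s['tcp_pos'].round(3),s['gripper_width'],s['contact_force'].round(1))
a=r.capture("scene"); w=r.capture("wrist")
cv2.imwrite("pics/f.png",np.hstack([cv2.resize(w["color"][...,::-1],(400,300)),cv2.resize(a["color"][120:300,160:400,::-1],(400,300))]))
W=np.vstack([cloud(a).reshape(-1,3),cloud(w).reshape(-1,3)])
B=R.from_euler('z',-10.7,degrees=True); L=B.inv().apply(W-[.593,-.001,.03])
m=(abs(L[:,0])<.12)&(abs(L[:,1])<.11)&(L[:,2]>.02)&(L[:,2]<.038); P=L[m]; print("lips rect",cv2.minAreaRect((P[:,:2]*1000).astype(np.float32)),np.percentile(P[:,2],95))
m=(abs(L[:,0])<.065)&(abs(L[:,1])<.06)&(L[:,2]>-.01)&(L[:,2]<.012); F=L[m]; A=np.c_[F[:,:2],np.ones(len(F))]
c=np.linalg.lstsq(A,F[:,2],rcond=None)[0]; print("floor",len(F),c[2].round(4),"tilt",np.degrees(c[:2]).round(2))
E
```

```text
[ 0.6   -0.002  0.287] 0.05283702089469649 [0.4 0.6 1.2]
lips rect ((0.8947525024414062, 3.5975189208984375), (152.1024169921875, 153.6197052001953), 89.30397033691406) 0.0321321798687505
floor 11610 0.0025 tilt [0.02 0.03]
```

View pics/f.png

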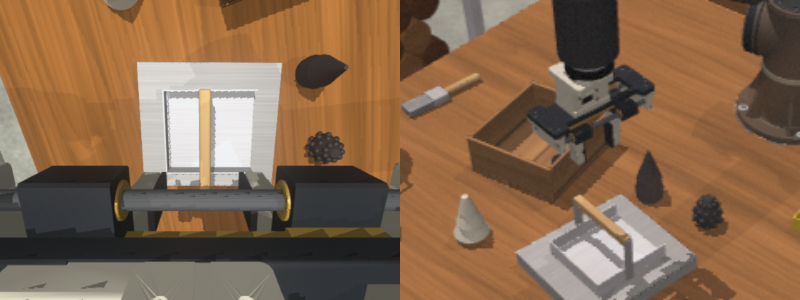

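The empty tray stands on the board, centred within about 4 mm, tilt under 0.1°, with its floor 2.5 mm above the board's face, of which 2 mm is the sheet itself. The gripper is clear, so I'll hand in.

```bash
python3 -c "
from h import *
print(r.close_job())"
```

```text
the job is handed in; nothing more can be done
None
```

I gripped the metal tray by its bar, lifted it with the castings inside and carried it over the crate. There I tipped it about 32° around its open edge, then set the empty tray on the shelf board, let go and handed in at about 22 s. `close_job` reports no verdict.

- **Castings:** the load dropped by about 1.2 N, the weight of three castings. The wrist camera then showed three in the crate, at local x −21 to 47 mm and y 55 to 70 mm, tops below the rim. The top camera gave no usable view of them, so this rests on the wrist camera and the force reading. I did not check them again after moving the tray away.
- **Tray:** its middle is within about 4 mm of the board's middle and its tilt is under 0.1°. Its floor measures 2.5 mm above the board face, of which 2 mm is the sheet. The gripper is raised clear of it.
- **Bystanders:** I saw no contact, and those in the last picture (gnome, pine cone, fir tree, brush) look undisturbed. I did not measure any of them again, and the cup and ball were not checked at the end.

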